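# Turn the desk clock and hold it in the spring clamp

### The job

The wooden desk clock stands loosely in the spring clamp with its battery hatch facing the robot; keeping it upright, turn it round so that the hatch faces away from the robot, square to the clamp, and let it stand on the clamp's base between the jaws again. Then take the clamp's handle and pull it out against its spring until the handle bar lies over the mark line on the base, so that the clock is gripped between the jaws, and keep it there: finish while still holding the handle at the mark, because it springs back when let go. Leave the camera, the plant and the screwdriver where they are.

Things in the scene. Friction and masses are not known exactly. Their poses are not given: they have to be found in the camera images.
- clamp: Spring clamp fixed to the desk; plywood base 150 (x) x 320 (y) x 12 mm, spans y -160 to 160. Origin: on the desk, mid-width, in line with the fixed jaw's inner face. Its x points away from the robot (within 0.3 rad), y runs along it from handle (-y) to sliding jaw (+y), z up. Sizes in mm below are in these axes, z from the desk. Rods 8 mm thick run along y at x = -45 and 45, z = 24.
- fixed_jaw: Fixed wooden jaw, 70 (x) x 18 (y) x 50 mm tall, on the base; top at z = 62. Spans clamp y -18 to 0; the clock is clamped against its face at y = 0. Origin: on the base top in line with that face; axes as the clamp's.
- clock: Loose block-shaped dark wooden desk clock, 40 (own x) x 60 (own y) x 80 mm tall, about 0.26 kg, standing on the base top (z = 12). Origin: centre of its underside; z up. Its +x face has the black rectangular battery hatch, its -x face the round white dial. At the start +x points to the clamp's -x within 0.15 rad, centre at clamp y 38 to 50. Clamped, its centre is at clamp y = 30.
- hatch (a point): Centre of the clock's battery hatch, on the clock's own +x face, 20 mm from the clock's centre line and 34 mm above its underside.
- handle (a point): Top centre of the handle's upright grip tab: at rest at clamp x = 0, y = -80, z = 88. Pulling moves it along clamp -y: 44 mm to the mark, end stop at 58 mm. A spring returns it: 3 N at rest, 5.6 N at the mark, plus the pad's push once it touches the clock (about 7 N at the mark).
- pull: The pulled slide. Its wooden handle: upright grip tab 50 (clamp x) x 14 (clamp y) mm, z = 32 to 88, on a cross bar 104 (x) x 14 (y) mm, z = 14 to 34, same centre; over 50 mm free beside the tab along y. Two rods join it to the sliding jaw, which moves with it towards the fixed jaw. Origin: moves with it; at the clamp's origin at rest (tab 80 mm to -y of it).
- mark (a point): Middle of the mark: a thin dark steel strip, 144 mm long (clamp x) x 5 mm, let into the base top (z = 12) at clamp y = -124. The handle is at the mark when handle is straight above its middle.
- pad: Rubber pad of the sliding jaw, 60 (x) x 10 (y) x 44 mm, z = 15 to 59; its clock-side face is at clamp y = 94 at rest. Spring-mounted (500 N/m, 2 N preload, 26 mm travel); with the clock at the fixed jaw it touches at 34 mm of pull, and it pushes a clock standing off that jaw up to it. Origin: moves with the pad; at the clamp's origin at rest.
- camera: Bystander: white instant camera, 50 x 105 x 85 mm tall, on the desk on the clamp's +x side. Origin: centre of its underside.
- plant: Bystander: small leafy plant in a round white pot, 96 mm across, pot 70 mm tall, leaves to about 100 mm, on the desk on the clamp's +x side. Origin: centre of its underside.
- screwdriver: Bystander: screwdriver, 150 mm long, lying on the desk on the clamp's +x side. Origin: centre of its underside.
Things that resemble listed ones, but are neither listed nor needed, are in the scene too. Leave any green look-alike of the clock alone.

How it is judged:
By the outcome, as a careful person would: the job done as asked, in the order asked, and still so for the second after the job is handed in, while the arm keeps its last pose, push and grip.
It also fails if it takes over 64 s, if anything falls off the work surface, if the arm or the gripper's body presses on something with over 40 N, if the wrist force passes 120 N, or if a joint passes its speed limit or range.

### The arm

A 6-joint arm with a two-finger parallel gripper is mounted at the origin on the work surface. World frame = base frame: x ahead of the robot, y to its left, z up, the work surface at z = 0. Lengths are in mm, angles in rad, forces in N, time in s.
With the tool pointing down it reaches from about 425 to 1125 mm from the base axis. Payload 14.9 kg.
Tool frame: the origin (TCP) lies on the centre line of the jaws, within the pads' length; the fingertips stand 8 mm ahead of it and the grasp point (between the pads) lies 11 mm behind it (ctrl.tip_reach is the distance from the TCP to the fingertips, in mm); x points along the fingers, z is the direction in which the jaws open and shut, and the axes are right-handed (so a half turn about x gives the same grasp; the last joint's range is limited). The gripper opens to 91 mm and grips with 3 to 60 N. Pads are 32 mm wide; open, the fingers measure 118 mm over their backs; the gripper's body (76 mm by 178 mm) begins 60 mm behind the grasp point.
Start: joints at [-1.172, 0.379, 1.734, -0, 1.028, -0.033], TCP at [292.952, -635.765, 194.132] pointing down, gripper open.
Joint ranges: [-2.77, 2.77], [-0.74, 2.19], [0, 2.66], [-1.06, 4.2], [0.31, 2.87], [-3.08, 3.08]. Speed limits (rad/s): [1.89, 1.89, 2.39, 3.14, 3.14, 3.14].

### API

Orientations are given as a unit quaternion [w, x, y, z].
In Python, from workcell import ctrl, cams, sign_off gives the robot as it stands.
- The arm moves only by the tool carry_out, never from a script. Its argument "series" is text: rows parted by semicolons, each of 7 numbers parted by spaces: the finger opening in mm, from 0 to 91.2, then the shift along the tool's x, y, z in mm, then the turn, a rotation vector about the tool's x, y, z in degrees. A call has 1 to 12 rows; each row shifts and turns the commanded pose from where the row before left it, along the tool's axes as they then stand; what a row does not reach is not made up. A row lasts 1/10 s, in which the tool goes at most 50 mm and 8.59 degrees, less where a joint would pass 70% of its speed; a pose out of reach is approached as far as the arm can. A call with a gripper value outside its range is refused whole. The fingers move at their own pace and stop on an object; "squeeze" is the grip in N (left out, the last holds). Time passes only in rows, so rows that do not move let the fingers close. It gives the time, the measured TCP pose, the force and the opening at its end, in the units of the state.
- ctrl.sense(): the state, without advancing time (a new reading comes with each control period).
- cams.grab_frame(name): name is "scene" or "side" or "wrist"; returns the picture (420x560x3 uint8, red, green, blue); there is no depth.
- cams.camera_info(name): a dict with "mtx" (3x3 intrinsics, pixels), "dist" ([k1, k2, p1, p2, k3] as OpenCV has them; the pictures are not rectified), "rvec" (rotation vector, rad) and "tvec" (3), from world to camera coordinates, as OpenCV has them. Camera axes: x right, y down, z forward; pixel columns grow to the right and rows downward; lengths in mm; the calibration is good to about 2 mm. A picture is of the moment at which its call begins: read the wrist's pose just before it. camera_info takes no time and is no camera call; for the wrist camera it gives the pose at the moment of the call.
- sign_off(): hands the job in, once; it reports no verdict.
The state is a dict: "t": time; "joints": joint angles; "qvel": joint speeds; "tau": joint torques, N m; "tool_pos": TCP position; "eef_rot": TCP orientation; "wrist_force": force on the tool from outside, world axes, zero at the start; "wrist_torque": the same for the moment, N m; "grip_width": finger opening in mm.
Only numpy, scipy, OpenCV 4.12 (cv2) and the standard library are available. Lean on these libraries where they do the work, as an engineer would, in place of code of your own. Each camera call takes 0.05 s, during which the arm holds its last target.

## Working session

There is one attempt and no reset: what is moved stays moved. The work goes in short steps, Python scripts to look and compute and a tool call to move; the robot and the scene stay as the last step left them, time stands still between calls to the robot, and variables do not carry over. Pictures are saved under pics/ and viewed, and the job is handed in when it is done.

Besides the shell and the picture viewer there is one more tool, called after ">>>" by a JSON object that holds its "fn" and its "kwargs". carry_out: Moves the arm, as the interface text tells. Its arguments: {"type":"object","properties":{"series":{"type":"string"},"squeeze":{"type":"number"}},"required":["series"]}

```bash
mkdir -p pics; ls; python3 - <<'E'
from workcell import ctrl, cams
import cv2
s=ctrl.sense(); print(s)
for n in ["scene","side","wrist"]:
    i=cams.camera_info(n); print(n,i)
    cv2.imwrite(f"pics/a_{n}.png",cams.grab_frame(n)[:,:,::-1])
E
```

```text
pics
{'t': 0.0, 'joints': array([-1.17228789e+00,  3.79404149e-01,  1.73477036e+00, -2.75826878e-05,
        1.02851577e+00, -3.32896970e-02]), 'qvel': array([ 0.00120133, -0.00062833, -0.00086547,  0.00117322, -0.00166084,
        0.0010734 ]), 'tau': array([-9.31089962e-04, -7.63729620e+01, -4.34375596e+01,  6.49417285e-02,
        4.24447982e-02, -8.17138834e-05]), 'tool_pos': array([ 292.78636344, -635.3676941 ,  193.4965171 ]), 'eef_rot': array([ 0.59518316,  0.38148807,  0.59583198, -0.3810618 ]), 'wrist_force': array([ 0.51637257, -0.74337694, -0.27813593]), 'wrist_torque': array([0.0478726 , 0.05832338, 0.00342034]), 'grip_width': 90.82575809871126}
scene {'mtx': array([[485.66573874,   0.        , 281.29807262],
       [  0.        , 485.66573874, 209.31138259],
       [  0.        ,   0.        ,   1.        ]]), 'dist': array([-0.05542526,  0.        ,  0.        ,  0.        ,  0.        ]), 'rvec': array([ 1.98700082,  0.92025723, -0.48209824]), 'tvec': array([-470.42771515, -175.11062987, 1367.06369933])}
side {'mtx': array([[440.56451159,   0.        , 284.46652982],
       [  0.        , 440.56451159, 214.96510744],
       [  0.        ,   0.        ,   1.        ]]), 'dist': array([-0.09845146,  0.        ,  0.        ,  0.        ,  0.        ]), 'rvec': array([ 0.15454809, -2.69775482,  1.53529994]), 'tvec': array([635.80302911,  89.00333198, 865.44763603])}
wrist {'mtx': array([[355.36412644,   0.        , 278.7639681 ],
       [  0.        , 355.36412644, 205.11955228],
       [  0.        ,   0.        ,   1.        ]]), 'dist': array([-0.02627399,  0.        ,  0.        ,  0.        ,  0.        ]), 'rvec': array([-2.44763558,  1.56735194,  0.21360641]), 'tvec': array([-699.06699721,  -31.43916096,  391.22958994])}
```

View pics/a_scene.png

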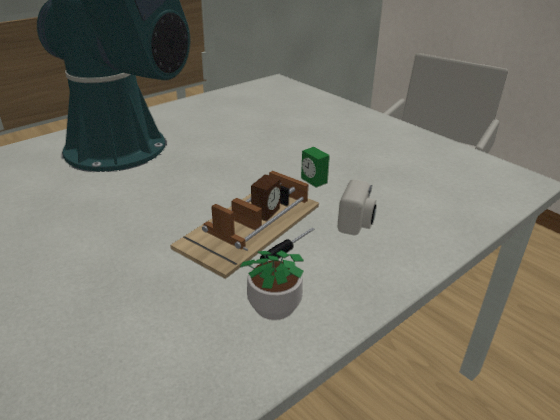

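View pics/a_side.png

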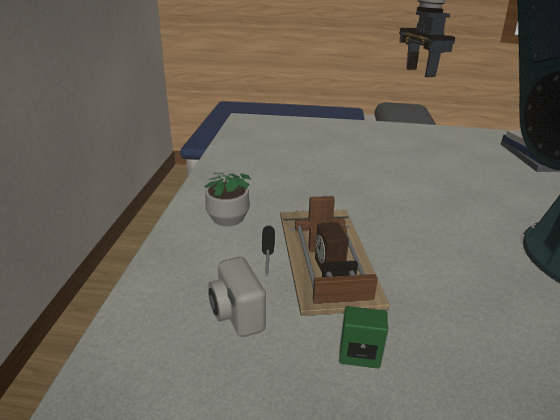

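View pics/a_wrist.png

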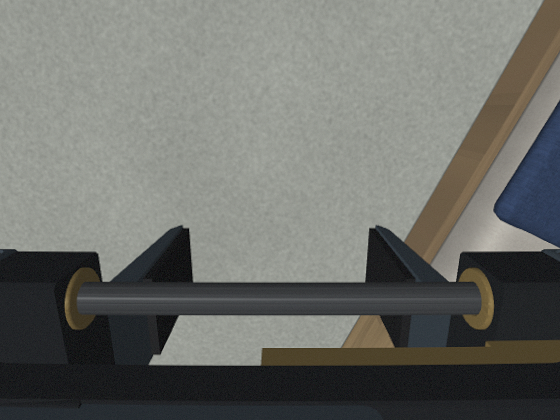

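The scene view shows the brown clock in the clamp at about (267,197), with its dial facing away from the robot. A green look-alike stands outside the clamp at (315,167). The brown one fits the description, being dark wood and between the jaws. I'll confirm that in a crop and measure.

```bash
cat > h.py <<'E'
import numpy as np, cv2
from workcell import ctrl, cams
def info(n):
    i=cams.camera_info(n); return i
def ray(i,uv):
    uv=np.array(uv,float).reshape(-1,1,2)
    p=cv2.undistortPoints(uv,i['mtx'],i['dist']).reshape(-1,2)
    R=cv2.Rodrigues(i['rvec'])[0]; o=-R.T@i['tvec']
    return o,(np.c_[p,np.ones(len(p))]@R)
def onz(i,uv,z):
    o,d=ray(i,uv); return o+d*((z-o[2])/d[:,2])[:,None]
def tri(i1,uv1,i2,uv2):
    o1,d1=ray(i1,uv1);o2,d2=ray(i2,uv2);out=[]
    for a,b in zip(d1,d2):
        t=np.linalg.lstsq(np.c_[a,-b],o2-o1,rcond=None)[0]
        p,q=o1+t[0]*a,o2+t[1]*b; out.append(np.r_[(p+q)/2,np.linalg.norm(p-q)])
    return np.array(out)
def proj(i,P): return cv2.projectPoints(np.array(P,float).reshape(-1,3),i['rvec'],i['tvec'],i['mtx'],i['dist'])[0].reshape(-1,2)
def crop(n,im,x0,y0,x1,y1,k,marks=()):
    c=cv2.resize(im[y0:y1,x0:x1],None,fx=k,fy=k,interpolation=cv2.INTER_CUBIC)
    for m in marks: cv2.circle(c,(int((m[0]-x0+.5)*k),int((m[1]-y0+.5)*k)),3,(255,0,255),1)
    cv2.imwrite(n,c)
E
python3 - <<'E'
from h import *
a=cv2.imread('pics/a_scene.png'); b=cv2.imread('pics/a_side.png')
crop('pics/c1.png',a,165,140,335,275,4.5)
crop('pics/c2.png',b,270,185,400,315,4.5)
E
```

```text
(no output)
```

View pics/c1.png

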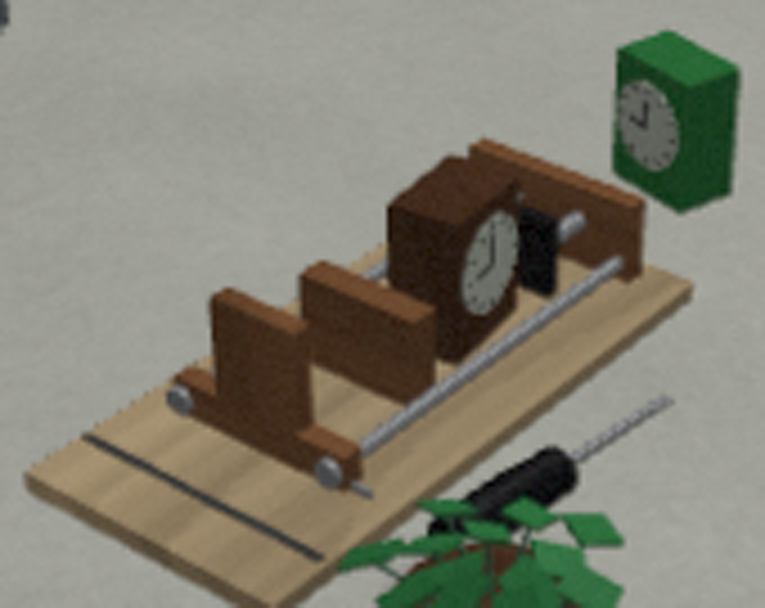

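View pics/c2.png

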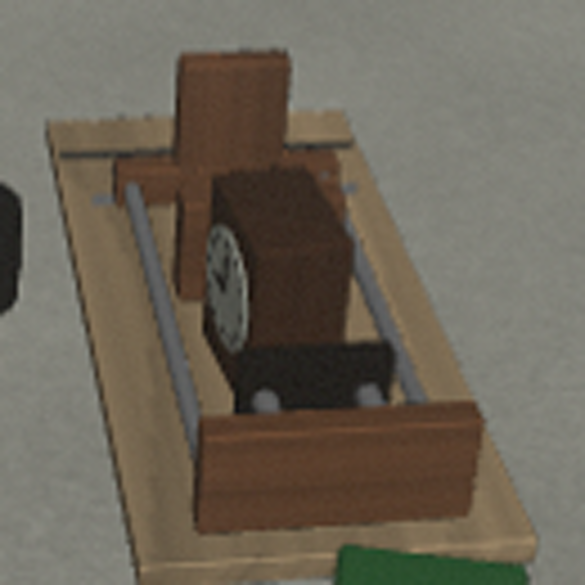

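The brown clock at scene (267,197) is confirmed as the target: it stands in the clamp with its dial on +x, so the hatch is towards the robot. Next I'll find the clamp pose from the base corners and mark ends at z=12, and the clock from its top corners at z=92.

```bash
python3 - <<'E'
from h import *
S=info('scene');D=info('side')
f=lambda p,x0,y0:np.array(p,float)/4.5+[x0,y0]-[.5,.5]
def fit(name,pts,model):
    A=np.array(model,float);P=pts[:,:2];ca,cp=A.mean(0),P.mean(0)
    H=(A-ca).T@(P-cp);th=np.arctan2(H[0,1]-H[1,0],H[0,0]+H[1,1])
    R=np.array([[np.cos(th),-np.sin(th)],[np.sin(th),np.cos(th)]])
    t=cp-R@ca; print(name,'th',th,'t',t,'res',np.round(P-(A@R.T+t),1).tolist()); return th,t
# scene: left corner (-x,-y), right corner (+x? ,+y); mark ends
ps=f([(25,475),(692,288),(87,436),(321,557)],165,140)
fit('scene',onz(S,ps,12),[(-75,-160),(75,160),(-72,-124),(72,-124)])
pd=f([(48,122),(345,113),(140,568),(536,540),(60,155),(352,145)],270,185)
fit('side',onz(D,pd,12),[(75,-160),(-75,-160),(75,160),(-75,160),(72,-124),(-72,-124)])
# clock top: scene corners: left, back, right, front
cs=f([(388,206),(455,156),(526,184),(459,222)],165,140)
print('clock scene',onz(S,cs,92).round(1).tolist())
cd=f([(214,181),(308,168),(352,240),(257,248)],270,185)
print('clock side',onz(D,cd,92).round(1).tolist())
# tab top z=88
ts=f([(212,294),(228,288),(311,324),(294,333)],165,140)
print('tab scene',onz(S,ts,88).round(1).tolist())
td=f([(181,55),(290,54)],270,185)
print('tab side',onz(D,td,88).round(1).tolist())
E
```

```text
scene th 0.20803271566403098 t [551.05728001  55.50173908] res [[2.8, 0.5], [0.6, -4.7], [-0.4, 1.4], [-3.0, 2.8]]
side th 0.2117997692853258 t [551.1416142   59.45500601] res [[-0.7, 1.6], [-0.7, 3.9], [-1.4, -0.9], [1.0, -1.2], [0.6, -2.5], [1.1, -0.9]]
clock scene [[538.0, 71.9, 92.0], [520.7, 126.2, 92.0], [563.3, 135.0, 92.0], [570.4, 88.2, 92.0]]
clock side [[573.2, 93.3, 92.0], [536.1, 78.4, 92.0], [519.5, 128.5, 92.0], [555.2, 138.7, 92.0]]
tab scene [[543.9, -30.3, 88.0], [544.3, -22.1, 88.0], [591.1, -10.9, 88.0], [592.1, -20.6, 88.0]]
tab side [[592.0, -17.1, 88.0], [543.7, -25.0, 88.0]]
```

```bash
cat >> h.py <<'E'
from scipy.spatial.transform import Rotation as Ro
def pose():
    s=ctrl.sense(); q=s['eef_rot']; return s,Ro.from_quat([q[1],q[2],q[3],q[0]])
def go(p,zdir,down=True):
    """deltas in tool axes to reach TCP p with tool x down, tool z along angle zdir (world yaw)"""
    s,R=pose(); z=np.array([np.cos(zdir),np.sin(zdir),0]);x=np.array([0,0,-1.]);y=np.cross(z,x)
    T=Ro.from_matrix(np.c_[x,y,z]); d=R.inv().apply(np.array(p)-s['tool_pos'])
    print('shift',d.round(1),'turn deg',np.degrees((R.inv()*T).as_rotvec()).round(2))
E
python3 - <<'E'
from h import *
s,R=pose(); print(R.as_matrix().round(3)); z=R.as_matrix()[:,2]; print('zyaw',np.arctan2(z[1],z[0]))
c=cams.camera_info('wrist'); Rc=cv2.Rodrigues(c['rvec'])[0]; o=-Rc.T@c['tvec']
print('cam in tool',R.inv().apply(o-s['tool_pos']),'fwd',R.inv().apply(Rc[2]),'right',R.inv().apply(Rc[0]))
go([547,108,240],0.335); go([547,108,240],0.335-np.pi)
E
```

```text
[[-0.     0.908  0.419]
 [ 0.001  0.419 -0.908]
 [-1.     0.    -0.001]]
zyaw -1.1390029179544388
cam in tool [-191.63734395   74.05982786   -0.59301654] fwd [ 9.63661122e-01 -2.67127004e-01  6.36245022e-04] right [-7.07780145e-04 -1.71511511e-04  9.99999735e-01]
shift [ -45.8  542.  -568.9] turn deg [-8.445e+01 -4.000e-02 -4.000e-02]
shift [ -45.8  542.  -568.9] turn deg [ 9.555e+01 -4.000e-02  4.000e-02]
```

>>> {"fn": "carry_out", "kwargs": {"series": "91 -2.3 27.1 -28.4 0 0 0;91 -2.3 27.1 -28.4 0 0 0;91 -2.3 27.1 -28.4 0 0 0;91 -2.3 27.1 -28.4 0 0 0;91 -2.3 27.1 -28.4 0 0 0;91 -2.3 27.1 -28.4 0 0 0;91 -2.3 27.1 -28.4 0 0 0;91 -2.3 27.1 -28.4 0 0 0;91 -2.3 27.1 -28.4 0 0 0;91 -2.3 27.1 -28.4 0 0 0"}}

```text
t: 1.15
tool_pos: [420.4, -262.9, 217.2]
eef_rot: [0.595, 0.381, 0.595, -0.381]
wrist_force: [0.2, -0.2, -0.1]
grip_width: 91.3
```

>>> {"fn": "carry_out", "kwargs": {"series": "91 -2.3 27.1 -28.4 0 0 0;91 -2.3 27.1 -28.4 0 0 0;91 -2.3 27.1 -28.4 0 0 0;91 -2.3 27.1 -28.4 0 0 0;91 -2.3 27.1 -28.4 0 0 0;91 -2.3 27.1 -28.4 0 0 0;91 -2.3 27.1 -28.4 0 0 0;91 -2.3 27.1 -28.4 0 0 0;91 -2.3 27.1 -28.4 0 0 0;91 -2.3 27.1 -28.4 0 0 0"}}

```text
t: 2.15
tool_pos: [547.7, 108.6, 240.2]
eef_rot: [0.596, 0.381, 0.596, -0.381]
wrist_force: [0.5, -0.5, 0.2]
grip_width: 91.1
```

>>> {"fn": "carry_out", "kwargs": {"series": "91 0 0 0 7.96 0 0;91 0 0 0 7.96 0 0;91 0 0 0 7.96 0 0;91 0 0 0 7.96 0 0;91 0 0 0 7.96 0 0;91 0 0 0 7.96 0 0;91 0 0 0 7.96 0 0;91 0 0 0 7.96 0 0;91 0 0 0 7.96 0 0;91 0 0 0 7.96 0 0;91 0 0 0 7.96 0 0;91 0 0 0 7.96 0 0"}}

```text
t: 3.35
tool_pos: [547.3, 106.9, 240.0]
eef_rot: [-0.116, -0.697, -0.116, 0.698]
wrist_force: [-0.7, -0.0, 0.2]
grip_width: 90.6
```

>>> {"fn": "carry_out", "kwargs": {"series": "91 0 0 0 0 0 0;91 0 0 0 0 0 0"}}

```text
t: 3.55
tool_pos: [547.4, 106.9, 240.0]
eef_rot: [-0.12, -0.697, -0.12, 0.697]
wrist_force: [0.4, 0.2, 0.4]
grip_width: 91.2
```

```bash
python3 - <<'E'
from h import *
s,R=pose(); print(s['t'],s['tool_pos'],s['joints'],R.as_matrix().round(3).tolist())
c=cams.camera_info('wrist'); np.savez('w1.npz',**c)
im=cams.grab_frame('wrist')[:,:,::-1]; cv2.imwrite('pics/w1.png',im)
E
```

```text
3.55 [547.35755057 106.90896904 240.0029834 ] [ 1.51101196e-01  9.97630811e-02  1.99421973e+00 -4.72220738e-06
  1.04787594e+00  2.95302967e+00] [[-0.0, 0.333, -0.943], [-0.0, -0.943, -0.333], [-1.0, -0.0, 0.0]]
```

View pics/w1.png

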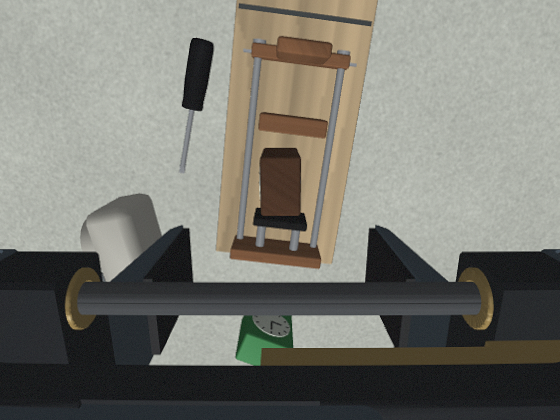

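The wrist view shows the clock top at about (281,180), just beyond the pad at (280,218), and the mark strip at (305,14). I'll measure the outlines in an enlarged crop.

```bash
python3 - <<'E'
from h import *
a=cv2.imread('pics/w1.png')
crop('pics/w1c.png',a,210,0,390,100,4.4); crop('pics/w1d.png',a,205,100,355,280,3.3*1)
g=cv2.convertScaleAbs(a,alpha=2.2,beta=10)
crop('pics/w1e.png',g,225,100,345,230,4.6)
E
```

```text
(no output)
```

View pics/w1c.png

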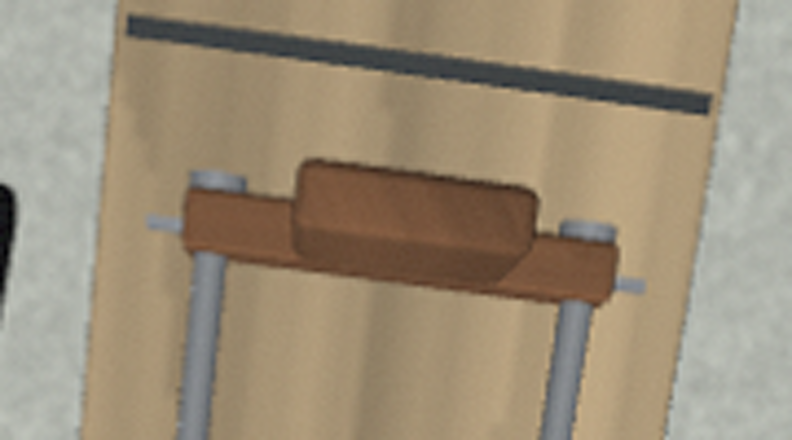

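View pics/w1e.png

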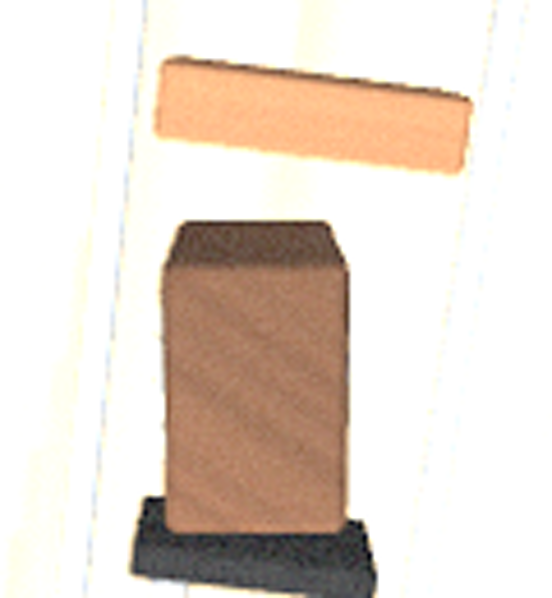

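View pics/w1d.png

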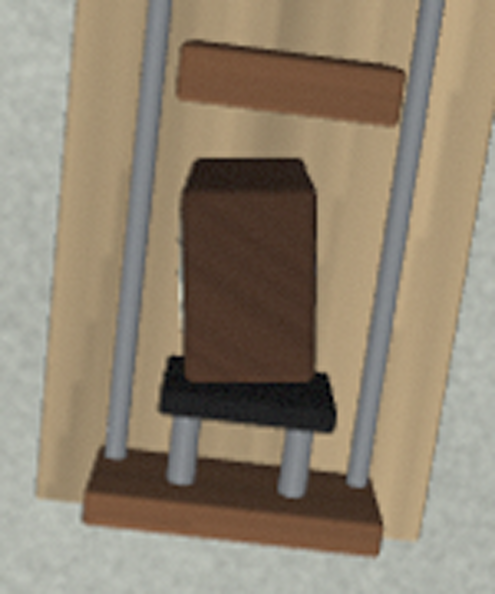

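```bash
python3 - <<'E'
from h import *
W=dict(np.load('w1.npz'))
f=lambda p,x0,y0,k:np.array(p,float)/k+[x0,y0]-[.5,.5]
def fit(name,pts,model):
    A=np.array(model,float);P=pts[:,:2];ca,cp=A.mean(0),P.mean(0)
    H=(A-ca).T@(P-cp);th=np.arctan2(H[0,1]-H[1,0],H[0,0]+H[1,1])
    R=np.array([[np.cos(th),-np.sin(th)],[np.sin(th),np.cos(th)]])
    t=cp-R@ca; print(name,'th',th.round(4),'t',t.round(1),'res',np.round(P-(A@R.T+t),1).tolist()); return th,t
mk=onz(W,f([(126,26),(710,104)],210,0,4.4),12)
fit('mark',mk,[(72,-124),(-72,-124)])
bs=onz(W,f([(37,496),(420,540)],205,100,3.3),12)
fit('mark+base',np.r_[mk,bs],[(72,-124),(-72,-124),(75,160),(-75,160)])
jw=onz(W,f([(162,72),(470,104),(462,173),(156,136)],225,100,4.6),62)
fit('jaw',jw,[(35,-18),(-35,-18),(-35,0),(35,0)])
ck=onz(W,f([(165,266),(350,267),(345,534),(167,530)],225,100,4.6),92)
th,t=fit('clock',ck,[(20,-30),(-20,-30),(-20,30),(20,30)])
tb=onz(W,f([(300,160),(538,188),(536,232),(294,228)],210,0,4.4),88)
fit('tab',tb,[(25,-87),(-25,-87),(-25,-73),(25,-73)])
E
```

```text
mark th 0.2201 t [549.6  56. ] res [[0.1, 0.0], [-0.1, -0.0]]
mark+base th 0.2184 t [549.9  55.6] res [[-0.1, 0.6], [-0.1, 0.4], [-0.2, -0.8], [0.4, -0.2]]
jaw th 0.2309 t [549.6  57.3] res [[-1.2, 1.8], [0.6, 1.7], [0.9, -1.3], [-0.3, -2.2]]
clock th 0.332 t [544.5 106.4] res [[-1.0, 0.9], [0.4, 1.3], [0.8, -0.6], [-0.2, -1.6]]
tab th 0.2794 t [545.2  54.5] res [[-0.8, 0.3], [-0.1, 2.9], [1.0, -2.6], [-0.1, -0.6]]
```

```bash
python3 - <<'E'
from h import *
go([544.5,106.4,57],0.332-np.pi)
E
```

```text
shift [183.   -0.5   2.9] turn deg [0.42 0.01 0.  ]
```

>>> {"fn": "carry_out", "kwargs": {"series": "91 0 -0.5 2.9 0.4 0 0;91 30 0 0 0 0 0;91 30 0 0 0 0 0;91 30 0 0 0 0 0;91 30 0 0 0 0 0;91 30 0 0 0 0 0;91 20 0 0 0 0 0;91 13 0 0 0 0 0;91 0 0 0 0 0 0"}}

```text
t: 4.5
tool_pos: [543.6, 106.3, 55.8]
eef_rot: [-0.116, -0.697, -0.116, 0.698]
wrist_force: [0.3, 0.8, 0.6]
grip_width: 90.8
```

```bash
python3 - <<'E'
from h import *
s,R=pose(); print(s['t'],s['tool_pos'],s['wrist_force'],s['joints'][5])
cv2.imwrite('pics/w2.png',cams.grab_frame('wrist')[:,:,::-1])
E
```

```text
4.5 [543.62545422 106.27632361  55.84317602] [0.29149806 0.75281357 0.57422151] 2.9633450735185245
```

View pics/w2.png

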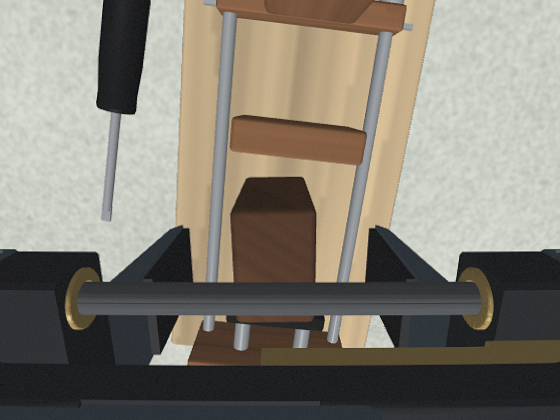

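The clock, at about (273,250), lies centred between the open fingers at (150,270) and (405,270). I'll close on it and lift.

>>> {"fn": "carry_out", "kwargs": {"series": "70 0 0 0 0 0 0;55 0 0 0 0 0 0;44 0 0 0 0 0 0;36 0 0 0 0 0 0;30 0 0 0 0 0 0;30 0 0 0 0 0 0;30 0 0 0 0 0 0;30 0 0 0 0 0 0;30 0 0 0 0 0 0;30 0 0 0 0 0 0", "squeeze": 25}}

```text
t: 5.55
tool_pos: [544.7, 106.5, 57.2]
eef_rot: [0.116, 0.698, 0.116, -0.698]
wrist_force: [0.4, 0.3, 0.8]
grip_width: 39.8
```

>>> {"fn": "carry_out", "kwargs": {"series": "30 -4 0 0 0 0 0;30 -8 0 0 0 0 0;30 -14 0 0 0 0 0;30 -14 0 0 0 0 0;30 -15 0 0 0 0 0;30 -15 0 0 0 0 0;30 -5 0 0 0 0 0;30 0 0 0 0 0 0"}}

```text
t: 6.35
tool_pos: [545.1, 106.5, 133.3]
eef_rot: [0.116, 0.698, 0.116, -0.697]
wrist_force: [0.1, -0.1, -2.9]
grip_width: 40.0
```

```bash
python3 - <<'E'
from h import *
s,R=pose(); print(s['t'],s['tool_pos'],s['wrist_force'],s['joints'],s['grip_width'],R.as_matrix().round(3).tolist())
cv2.imwrite('pics/d3.png',cams.grab_frame('side')[:,:,::-1])
cv2.imwrite('pics/w3.png',cams.grab_frame('wrist')[:,:,::-1])
a=cv2.imread('pics/d3.png'); crop('pics/d3c.png',a,260,120,420,315,3)
E
```

```text
6.35 [545.11365853 106.5338734  133.25208988] [ 0.14898153 -0.09710443 -2.94430398] [1.51037148e-01 2.38169642e-01 2.05782147e+00 6.05795310e-06
 8.43836777e-01 2.96411619e+00] 40.010576745664636 [[0.002, 0.323, -0.947], [0.0, -0.947, -0.323], [-1.0, 0.0, -0.002]]
```

View pics/d3c.png

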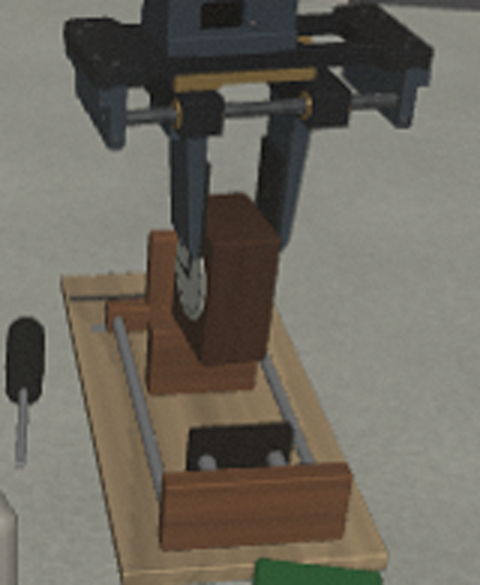

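View pics/w3.png

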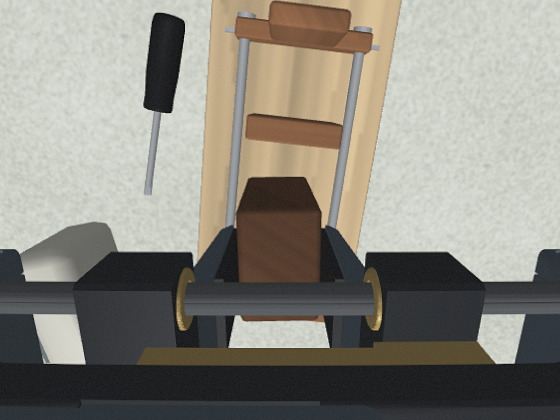

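>>> {"fn": "carry_out", "kwargs": {"series": "30 0 0 0 -7.9 0 0;30 0 0 0 -7.9 0 0;30 0 0 0 -7.9 0 0;30 0 0 0 -7.9 0 0;30 0 0 0 -7.9 0 0;30 0 0 0 -7.9 0 0;30 0 0 0 -7.9 0 0;30 0 0 0 -7.9 0 0;30 0 0 0 -7.9 0 0;30 0 0 0 -7.9 0 0;30 0 0 0 -7.9 0 0"}}

```text
t: 7.55
tool_pos: [544.1, 106.4, 131.2]
eef_rot: [0.565, 0.425, 0.565, -0.426]
wrist_force: [-0.3, -0.1, -2.5]
grip_width: 40.0
```

>>> {"fn": "carry_out", "kwargs": {"series": "30 0 0 0 -7.9 0 0;30 0 0 0 -7.9 0 0;30 0 0 0 -7.9 0 0;30 0 0 0 -7.9 0 0;30 0 0 0 -7.9 0 0;30 0 0 0 -7.9 0 0;30 0 0 0 -7.9 0 0;30 0 0 0 -7.9 0 0;30 0 0 0 -7.9 0 0;30 0 0 0 -7.9 0 0;30 0 0 0 -7.9 0 0;30 0 0 0 0 0 0"}}

```text
t: 8.75
tool_pos: [544.1, 106.4, 131.3]
eef_rot: [0.702, -0.079, 0.703, 0.078]
wrist_force: [0.9, 0.2, -2.9]
grip_width: 39.8
```

```bash
python3 - <<'E'
from h import *
s,R=pose(); print(s['t'],s['tool_pos'],s['joints'],s['grip_width'],R.as_matrix().round(3).tolist())
c=cams.camera_info('wrist'); np.savez('w4.npz',**c)
cv2.imwrite('pics/w4.png',cams.grab_frame('wrist')[:,:,::-1])
go([540.7,98.3,133],0.219)
E
```

```text
8.75 [544.0829754  106.35084874 131.30756763] [ 1.51002358e-01  2.40938364e-01  2.05878798e+00 -2.45224433e-05
  8.43268677e-01 -7.15000016e-02] 39.819072733563516 [[-0.001, -0.221, 0.975], [-0.0, 0.975, 0.221], [-1.0, 0.0, -0.001]]
shift [-1.6 -7.1 -5.1] turn deg [-0.1  -0.07 -0.  ]
```

View pics/w4.png

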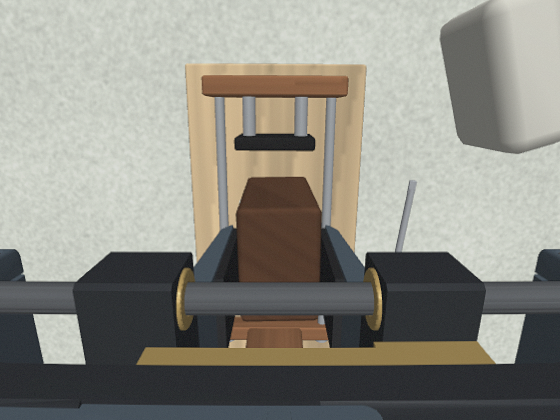

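```bash
python3 - <<'E'
from h import *
W=dict(np.load('w4.npz')); a=cv2.imread('pics/w4.png')
crop('pics/w4c.png',a,180,55,375,160,4)
p=onz(W,[(187,65),(365.5,66)],12); print(p)
th=0.219; R=np.array([[np.cos(th),-np.sin(th)],[np.sin(th),np.cos(th)]])
print((p[:,:2]-[550,56.3])@R, np.arctan2(*(p[1]-p[0])[[1,0]]))
E
```

```text
[[444.80894184 195.68660923  12.        ]
 [588.29924902 227.27695098  12.        ]]
[[-72.39634485 158.91052452]
 [ 74.52983974 158.57254879]] 0.21669969438567122
```

View pics/w4c.png

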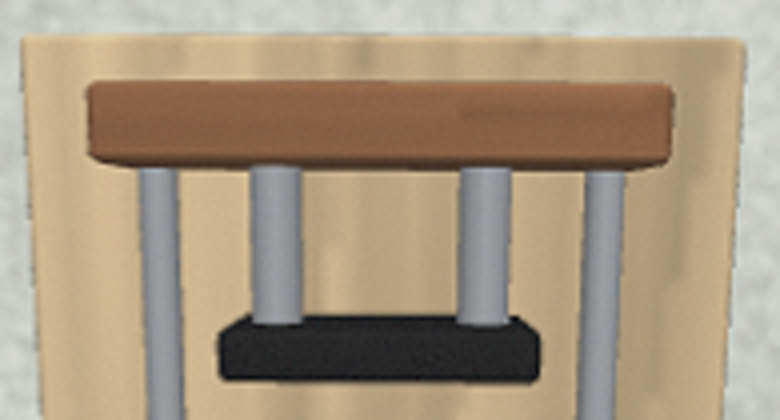

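>>> {"fn": "carry_out", "kwargs": {"series": "30 0 -3.5 -2.3 0 0 0;30 0 -3.5 -2.2 0 0 0;30 15 0 0 0 0 0;30 15 0 0 0 0 0;30 15 0 0 0 0 0;30 12 0 0 0 0 0;30 8 0 0 0 0 0;30 4 0 0 0 0 0;30 2 0 0 0 0 0;30 0 0 0 0 0 0;30 0 0 0 0 0 0"}}

```text
t: 9.9
tool_pos: [542.1, 98.7, 61.6]
eef_rot: [0.703, -0.078, 0.703, 0.078]
wrist_force: [-0.0, -0.5, -2.4]
grip_width: 39.5
```

>>> {"fn": "carry_out", "kwargs": {"series": "30 2 0 0 0 0 0;30 1 0 0 0 0 0;30 0 0 0 0 0 0;30 0 0 0 0 0 0"}}

```text
t: 10.3
tool_pos: [541.8, 98.6, 58.2]
eef_rot: [0.703, -0.078, 0.703, 0.078]
wrist_force: [-0.0, -0.9, -2.8]
grip_width: 40.0
```

>>> {"fn": "carry_out", "kwargs": {"series": "30 0.7 0 0 0 0 0;30 0.5 0 0 0 0 0;30 0 0 0 0 0 0"}}

```text
t: 10.6
tool_pos: [541.8, 98.7, 57.2]
eef_rot: [0.703, -0.078, 0.703, 0.078]
wrist_force: [-2.6, -1.3, 3.6]
grip_width: 40.0
```

The force has gone from -2.8 to +3.6 N, so the clock is standing on the base. I'll release and rise.

>>> {"fn": "carry_out", "kwargs": {"series": "42 0 0 0 0 0 0;46 0 0 0 0 0 0;55 0 0 0 0 0 0;70 0 0 0 0 0 0;80 0 0 0 0 0 0;80 0 0 0 0 0 0;80 -15 0 0 0 0 0;80 -30 0 0 0 0 0;80 -30 0 0 0 0 0;80 -30 0 0 0 0 0;80 -30 0 0 0 0 0;80 0 0 0 0 0 0"}}

```text
t: 11.8
tool_pos: [544.0, 99.0, 197.0]
eef_rot: [0.705, -0.078, 0.7, 0.078]
wrist_force: [0.6, 0.8, 0.0]
grip_width: 80.3
```

```bash
python3 - <<'E'
from h import *
s,R=pose(); print(s['t'],s['tool_pos'],s['joints'])
c=cams.camera_info('wrist'); np.savez('w5.npz',**c)
a=cams.grab_frame('wrist')[:,:,::-1]; cv2.imwrite('pics/w5.png',a)
b=cams.grab_frame('side')[:,:,::-1];cv2.imwrite('pics/d5.png',b)
crop('pics/d5c.png',b,260,185,400,315,4); crop('pics/w5c.png',cv2.convertScaleAbs(a,alpha=1.8,beta=10),180,70,380,210,4)
E
```

```text
11.8 [543.98244715  98.97839164 197.00074308] [ 1.37813966e-01  1.41312907e-01  2.03517342e+00  3.66346588e-05
  9.58368641e-01 -8.24959313e-02]
```

View pics/w5.png

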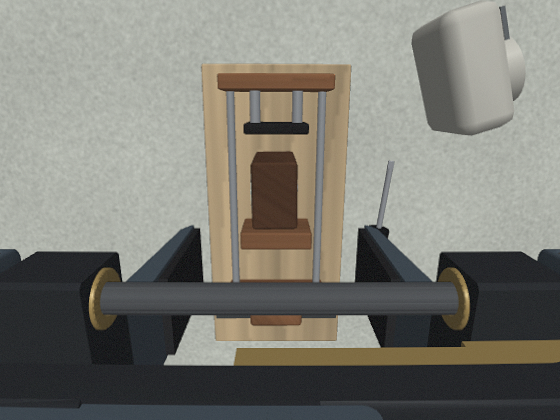

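View pics/d5c.png

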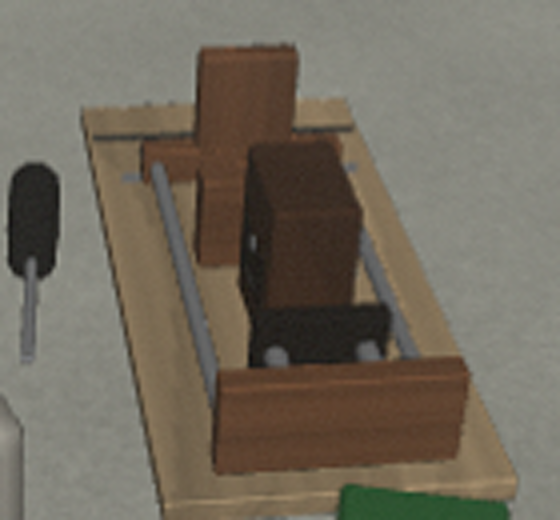

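The clock stands square with the hatch on the far side: its dark rectangle shows at (255,250) in the side crop. Now the handle.

```bash
python3 - <<'E'
from h import *
go([567.4,-21.8,150],0.219)
go([567.4,-21.8,150],0.219-np.pi/2)
E
```

```text
shift [  43.2 -123.1   -1.7] turn deg [0.07 0.11 0.01]
shift [  43.2 -123.1   -1.7] turn deg [ 9.007e+01  9.000e-02 -8.000e-02]
```

>>> {"fn": "carry_out", "kwargs": {"series": "60 0 -25 0 0 0 0;60 0 -25 0 0 0 0;60 0 -25 0 0 0 0;60 0 -25 0 0 0 0;60 0 -23 -1.7 0 0 0;60 0 0 0 8.2 0 0;60 0 0 0 8.2 0 0;60 0 0 0 8.2 0 0;60 0 0 0 8.2 0 0;60 0 0 0 8.2 0 0"}}

```text
t: 12.9
tool_pos: [566.1, -21.7, 190.7]
eef_rot: [0.684, 0.175, 0.686, -0.175]
wrist_force: [-0.2, 0.2, -0.3]
grip_width: 60.2
```

>>> {"fn": "carry_out", "kwargs": {"series": "60 0 0 0 8.2 0 0;60 0 0 0 8.2 0 0;60 0 0 0 8.2 0 0;60 0 0 0 8.2 0 0;60 0 0 0 8.2 0 0;60 0 0 0 8.1 0 0;60 20 0 0 0 0 0;60 20 0 0 0 0 0;60 0 0 0 0 0 0"}}

```text
t: 13.8
tool_pos: [564.6, -21.6, 148.8]
eef_rot: [0.55, 0.441, 0.553, -0.444]
wrist_force: [-0.1, -0.1, -0.3]
grip_width: 59.9
```

```bash
python3 - <<'E'
from h import *
s,R=pose(); print(s['t'],s['tool_pos'],s['joints'])
go([567.4,-21.8,55],0.219-np.pi/2)
c=cams.camera_info('wrist'); np.savez('w6.npz',**c)
a=cams.grab_frame('wrist')[:,:,::-1]; cv2.imwrite('pics/w6.png',a)
E
```

```text
13.8 [564.59327285 -21.60636387 148.80069708] [-7.94901028e-02  2.32779700e-01  2.02881734e+00 -2.60000577e-05
  8.85552317e-01  1.27278851e+00]
shift [93.8  3.2  0.9] turn deg [-0.03 -0.09  0.3 ]
```

View pics/w6.png

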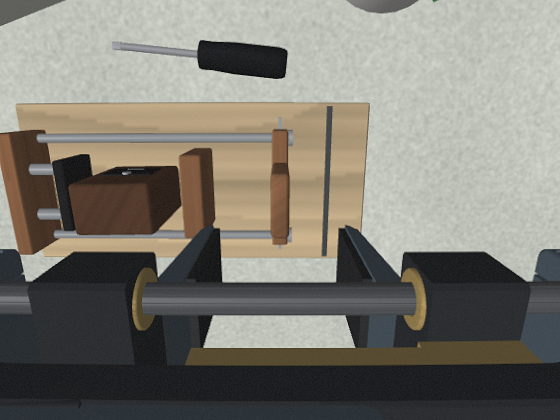

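The tab at (280,205) lies midway between the fingers, and the hatch on the clock's far face shows at (130,172). Descending to grip it.

>>> {"fn": "carry_out", "kwargs": {"series": "60 0 3.2 0.5 0 0 0;60 20 0 0 0 0 0;60 25 0 0 0 0 0;60 25 0 0 0 0 0;60 15 0 0 0 0 0;60 9 0 0 0 0 0;60 0 0 0 0 0 0", "squeeze": 30}}

```text
t: 14.55
tool_pos: [570.1, -21.5, 57.6]
eef_rot: [0.551, 0.442, 0.552, -0.443]
wrist_force: [0.2, 0.6, 0.9]
grip_width: 60.1
```

>>> {"fn": "carry_out", "kwargs": {"series": "40 0 0 0 0 0 0;28 0 0 0 0 0 0;20 0 0 0 0 0 0;10 0 0 0 0 0 0;5 0 0 0 0 0 0;5 0 0 0 0 0 0;5 0 0 0 0 0 0;5 0 0 0 0 0 0"}}

```text
t: 15.35
tool_pos: [570.2, -21.4, 58.0]
eef_rot: [0.551, 0.443, 0.552, -0.442]
wrist_force: [-0.9, 3.4, 3.6]
grip_width: 13.9
```

```bash
python3 - <<'E'
from h import *
s,R=pose(); print(s['t'],s['tool_pos'],s['wrist_force'],s['grip_width'])
th=.219;d=s['tool_pos'][:2]-[550,56.3]
print('clamp xy',d@[[np.cos(th),-np.sin(th)],[np.sin(th),np.cos(th)]]); print(R.as_matrix().round(3))
E
```

```text
15.35 [570.19702462 -21.39797506  58.03230742] [-0.92954676  3.44246907  3.55293203] 13.922253141868744
clamp xy [  2.83445645 -80.2300504 ]
[[-0.     0.976  0.217]
 [ 0.     0.217 -0.976]
 [-1.     0.    -0.   ]]
```

Gripped on the 14 mm tab at clamp y ≈ -80.2. Pulling 44 mm along tool z.

>>> {"fn": "carry_out", "kwargs": {"series": "5 0 0 4 0 0 0;5 0 0 4 0 0 0;5 0 0 4 0 0 0;5 0 0 4 0 0 0;5 0 0 4 0 0 0;5 0 0 4 0 0 0;5 0 0 4 0 0 0;5 0 0 4 0 0 0;5 0 0 3 0 0 0;5 0 0 3 0 0 0;5 0 0 3 0 0 0;5 0 0 2 0 0 0"}}

```text
t: 16.55
tool_pos: [579.4, -63.3, 58.0]
eef_rot: [0.551, 0.443, 0.552, -0.442]
wrist_force: [-2.8, 12.2, 7.5]
grip_width: 13.4
```

>>> {"fn": "carry_out", "kwargs": {"series": "5 0 0 1 0 0 0;5 0 0 0 0 0 0;5 0 0 0 0 0 0"}}

```text
t: 16.85
tool_pos: [579.6, -64.1, 58.0]
eef_rot: [0.551, 0.443, 0.552, -0.442]
wrist_force: [-2.2, 11.6, 7.9]
grip_width: 13.5
```

```bash
cat > chk.py <<'E'
from h import *
import sys
k=sys.argv[1]
s,R=pose(); print(s['t'],s['tool_pos'],s['wrist_force'],s['grip_width'])
th=.219;d=s['tool_pos'][:2]-[550,56.3]
print('clamp xy',d@[[np.cos(th),-np.sin(th)],[np.sin(th),np.cos(th)]])
for n in ['wrist','side','scene']:
    np.savez(f'{n}{k}.npz',**cams.camera_info(n))
    cv2.imwrite(f'pics/{n}{k}.png',cams.grab_frame(n)[:,:,::-1])
crop(f'pics/sidec{k}.png',cv2.imread(f'pics/side{k}.png'),250,170,400,315,4)
crop(f'pics/scenec{k}.png',cv2.imread(f'pics/scene{k}.png'),165,130,335,280,4)
E
python3 chk.py 7
```

```text
16.85 [579.5623548  -64.06885149  57.99748773] [-2.16627447 11.62568912  7.87009837] 13.49428199473162
clamp xy [   2.70569528 -123.91639296]
```

View pics/wrist7.png

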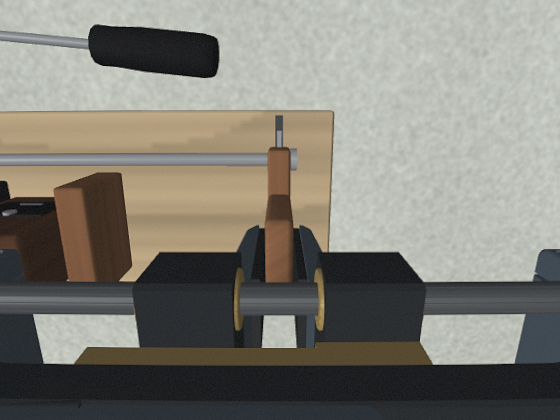

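View pics/sidec7.png

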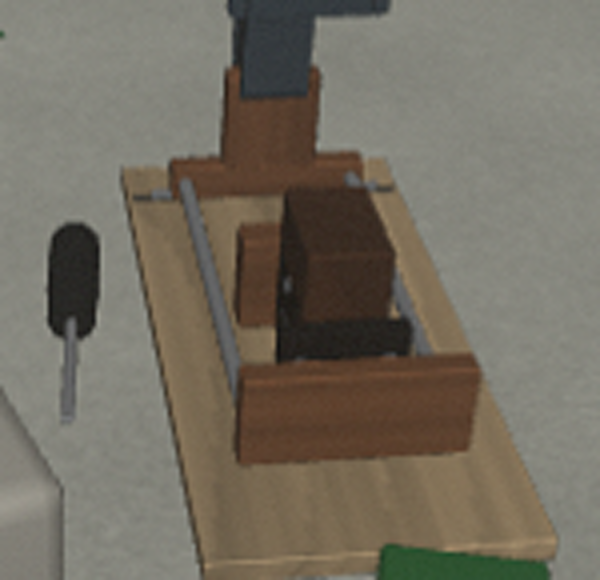

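View pics/scenec7.png

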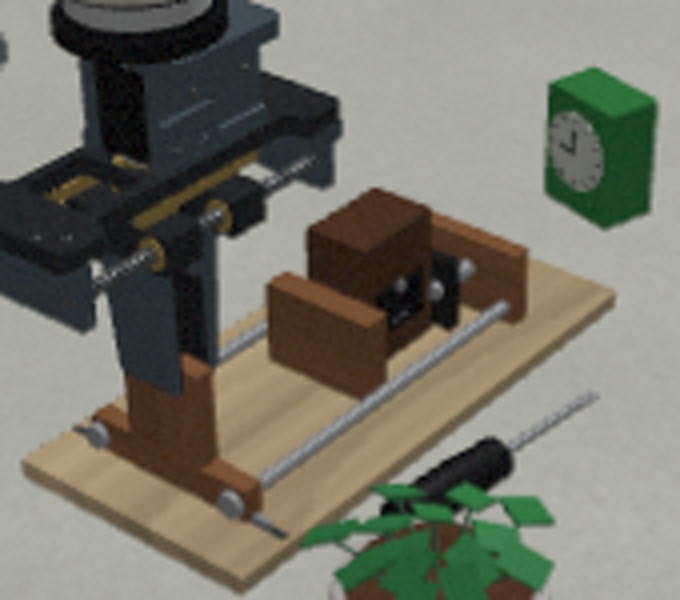

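```bash
python3 - <<'E'
from h import *
a=cv2.imread('pics/wrist7.png'); crop('pics/w7c.png',a,240,100,340,240,4.2); crop('pics/w7d.png',cv2.convertScaleAbs(a,alpha=2,beta=10),0,160,150,290,4.5)
E
```

```text
(no output)
```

View pics/w7c.png

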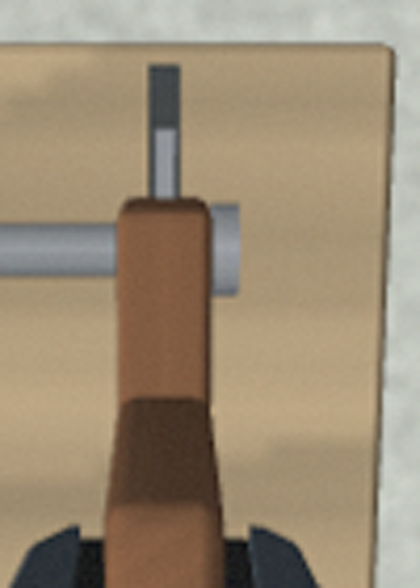

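View pics/w7d.png

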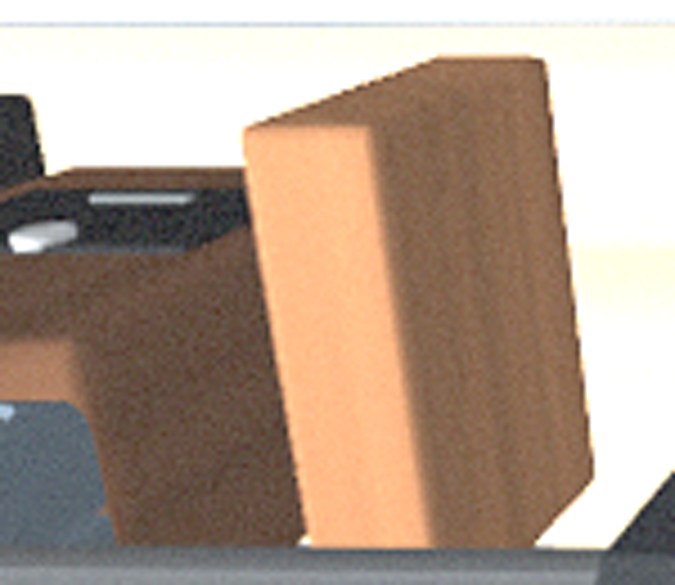

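The bar (crop columns 118–211, centre 164.5) lies over the mark strip (149–181, centre 165), so they agree within about 0.5 mm. Last, I'll check that the clock is against the fixed jaw and that the bystanders are unmoved.

```bash
python3 - <<'E'
from h import *
th=.219;M=np.array([[np.cos(th),-np.sin(th)],[np.sin(th),np.cos(th)]])
D=dict(np.load('side7.npz')); p=np.array([(286,188),(376,188),(393,250),(302,256)])/4+[250,170]-.5
q=(onz(D,p,92)[:,:2]-[550,56.3])@M; print('clock side',q.round(1).tolist(),q.mean(0))
S=dict(np.load('scene7.npz')); p=np.array([(308,231),(376,189),(434,209),(366,252)])/4+[165,130]-.5
q=(onz(S,p,92)[:,:2]-[550,56.3])@M; print('clock scene',q.round(1).tolist(),q.mean(0))
for n in ['scene','side']:
    d=cv2.absdiff(cv2.imread(f'pics/a_{n}.png'),cv2.imread(f'pics/{n}7.png')).max(2)>60
    k,_,st,c=cv2.connectedComponentsWithStats(d.astype(np.uint8)); print(n,[(s[:5].tolist()) for s in st[1:] if s[4]>25])
E
```

```text
clock side [[18.3, 3.6], [-23.2, 7.0], [-18.5, 59.2], [22.1, 60.5]] [-0.3282175  32.57840332]
clock scene [[-18.2, -0.2], [-18.4, 56.2], [19.5, 58.3], [18.9, 2.0]] [ 0.47244489 29.08843774]
scene [[151, 2, 100, 256, 9298], [171, 55, 16, 6, 42], [124, 61, 21, 16, 151], [262, 171, 47, 39, 812], [241, 177, 19, 27, 184], [289, 198, 8, 13, 60], [218, 206, 30, 45, 587], [263, 211, 12, 10, 45]]
side [[293, 0, 162, 96, 8606], [518, 0, 42, 158, 5820], [303, 97, 24, 8, 48], [293, 117, 56, 94, 2865], [329, 196, 11, 14, 63], [347, 250, 6, 9, 41], [322, 262, 35, 4, 62]]
```

```bash
python3 -c "
from workcell import sign_off
print(sign_off())"
```

```text
the job is handed in; nothing more can be done
None
```

The clock is turned round and clamped, and I handed the job in at about 17 s with the gripper still holding the handle at the mark.

**What I did:** I gripped the clock by its dial and hatch faces and lifted it straight up. I turned it about 174° so it came out square to the clamp, and set it back on the base between the jaws. I then gripped the handle tab and pulled it out about 44 mm.

**Last checks:**
- **Handle:** the bar's centre lies over the mark strip within about 0.5 mm in the wrist view. The tool position puts it at clamp y = -123.9, against -124 for the mark.
- **Force:** about 12 N along the pull, close to the expected 12.6 N, so the pad is pressing the clock.
- **Clock:** the hatch shows on the far side. The two views put the centre at clamp (−0.3, 32.6) and (0.5, 29.1) mm. They differ by 3.5 mm, on either side of the clamped y of 30, which is roughly what my pixel readings allow.
- **Bystanders:** comparing the first and last pictures showed no change at the camera, plant, screwdriver or green clock.

No check failed.

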